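# Find the full tin of bath salts by feel

### The job

Three identical closed tins of bath salts stand on the bathroom shelf: working from the robot's left to its right, lift each straight up off the shelf for a moment to feel its weight, keeping them upright and dropping none. Set the lighter ones back on the shelf where they stood, and finish with the heaviest one in the gripper, held still and upright at least 10 cm above the shelf board: do not put it down, the program ends while holding it. Leave the other things on the shelf where they are.

Things in the scene. Friction and masses are not known exactly. Their poses are not given: they have to be found in the camera images.
- tin_a: one of three identical closed tins of bath salts, a plain metal cylinder 56 mm in diameter and 90 mm high; origin at the centre of its underside, z up along its axis. It weighs between 0.08 and 0.40 kg, differently each time; the heaviest outweighs the next by at least 0.12 kg. Looks and place do not tell its weight.
- tin_b: one of three identical closed tins of bath salts, a plain metal cylinder 56 mm in diameter and 90 mm high; origin at the centre of its underside, z up along its axis. It weighs between 0.08 and 0.40 kg, differently each time; the heaviest outweighs the next by at least 0.12 kg. Looks and place do not tell its weight.
- tin_c: one of three identical closed tins of bath salts, a plain metal cylinder 56 mm in diameter and 90 mm high; origin at the centre of its underside, z up along its axis. It weighs between 0.08 and 0.40 kg, differently each time; the heaviest outweighs the next by at least 0.12 kg. Looks and place do not tell its weight.
- shelf: fixed low white MDF shelf, open above, 260 mm deep (x) by 740 mm wide (y), turned by up to 0.2 rad; origin at counter height below its middle. Its board is 18 mm thick: things on it stand 18 mm above the counter. Far (+x) rim 12 mm thick, top 73 mm above the counter; end walls 14 mm thick, tops at 88 mm.
- door (a joint): upright frosted acrylic sliding door on the shelf's robot-side edge, 355 mm wide, 5 mm thick, top 79 mm above the counter; 0 m = before the right half, 0.35 m = before the left half. It leaves the shelf open from above and need not be moved.
- place_left (a point): middle of the place on the shelf board, 200 mm from the shelf's middle along its +y (the robot's left), about which one tin stands (within 20 mm in depth and 15 mm along the shelf)
- place_middle (a point): the same for the tin at the shelf's middle
- place_right (a point): the same for the tin on the robot's right, 200 mm from the middle along the shelf's -y
- jar: Open glass jar, 64 mm in diameter, 75 mm high, on the shelf at its left end. A bystander: leave it where it is. Origin at the centre of its underside.
- denture_box: Yellow plastic denture box, 82 x 62 x 39 mm, on the shelf at its right end. A bystander: leave it where it is. Origin at the centre of its underside.
- nail_brush: Wooden nail brush, 95 x 38 x 32 mm, its length along the shelf's depth, on the shelf between the left and the middle tin. A bystander: leave it where it is. Origin at the centre of its underside.
- hair_clip: Metal hair clip, 70 x 14 x 9 mm, its length along the shelf's depth, between the middle and the right tin. A bystander: leave it where it is. Origin at the centre of its underside.
Not all that is in view belongs to the job. Leave any green or turquoise look-alike of the tin_c alone.

How it is judged (in metres and radians):
On the way, in this order (a step that is already met when the one before it is completed fails the run):
1. the left tin is hefted: held by the fingers at least 1 cm clear of the shelf board, above its place (within 65 mm sideways) (((horizontal distance between tin_a and place_left below 0.065 m and height (world z) of tin_a above 0.028 m and contact force between the fingers and tin_a above 0.5 N and contact force between tin_a and shelf below 0.1 N) or (horizontal distance between tin_b and place_left below 0.065 m and height (world z) of tin_b above 0.028 m and contact force between the fingers and tin_b above 0.5 N and contact force between tin_b and shelf below 0.1 N) or (horizontal distance between tin_c and place_left below 0.065 m and height (world z) of tin_c above 0.028 m and contact force between the fingers and tin_c above 0.5 N and contact force between tin_c and shelf below 0.1 N))), for 0.2 s.
2. the middle tin is hefted: held by the fingers at least 1 cm clear of the shelf board, above its place (within 65 mm sideways) (((horizontal distance between tin_a and place_middle below 0.065 m and height (world z) of tin_a above 0.028 m and contact force between the fingers and tin_a above 0.5 N and contact force between tin_a and shelf below 0.1 N) or (horizontal distance between tin_b and place_middle below 0.065 m and height (world z) of tin_b above 0.028 m and contact force between the fingers and tin_b above 0.5 N and contact force between tin_b and shelf below 0.1 N) or (horizontal distance between tin_c and place_middle below 0.065 m and height (world z) of tin_c above 0.028 m and contact force between the fingers and tin_c above 0.5 N and contact force between tin_c and shelf below 0.1 N))), for 0.2 s.
3. the right tin is hefted: held by the fingers at least 1 cm clear of the shelf board, above its place (within 65 mm sideways) (((horizontal distance between tin_a and place_right below 0.065 m and height (world z) of tin_a above 0.028 m and contact force between the fingers and tin_a above 0.5 N and contact force between tin_a and shelf below 0.1 N) or (horizontal distance between tin_b and place_right below 0.065 m and height (world z) of tin_b above 0.028 m and contact force between the fingers and tin_b above 0.5 N and contact force between tin_b and shelf below 0.1 N) or (horizontal distance between tin_c and place_right below 0.065 m and height (world z) of tin_c above 0.028 m and contact force between the fingers and tin_c above 0.5 N and contact force between tin_c and shelf below 0.1 N))), for 0.2 s.
At the end, for the whole second after the job is handed in: The heaviest tin is at rest in the fingers, within 0.35 rad of upright, its underside 95 mm or more above the board, touching nothing else; the others stand upright on the shelf, released, within 40 mm of where they were, each pressing on it with under 2.55 N (so the heavy one is not left there) (((height (world z) of tin_a above 0.113 m and angle between tin_a's own z axis and vertical below 0.35 rad and linear speed of tin_a below 0.04 m/s and contact force between the fingers and tin_a above 1 N and contact force between tin_a and shelf below 0.1 N and contact force between each of tin_a, the fingers and tin_b below 0.1 N and contact force between each of tin_a, the fingers and tin_c below 0.1 N and contact force between tin_a and jar below 0.1 N and contact force between tin_a and denture_box below 0.1 N and contact force between tin_a and nail_brush below 0.1 N and contact force between tin_a and hair_clip below 0.1 N and distance of each of tin_b, tin_c from where it was at the start of the episode below 0.04 m and angle between each of tin_b, tin_c's own z axis and vertical below 0.1 rad and linear speed of each of tin_b, tin_c below 0.03 m/s and contact force between tin_b and shelf between 0.3 and 2.55 N and contact force between tin_c and shelf between 0.3 and 2.55 N) or (height (world z) of tin_b above 0.113 m and angle between tin_b's own z axis and vertical below 0.35 rad and linear speed of tin_b below 0.04 m/s and contact force between the fingers and tin_b above 1 N and contact force between tin_b and shelf below 0.1 N and contact force between each of tin_b, the fingers and tin_a below 0.1 N and contact force between each of tin_b, the fingers and tin_c below 0.1 N and contact force between tin_b and jar below 0.1 N and contact force between tin_b and denture_box below 0.1 N and contact force between tin_b and nail_brush below 0.1 N and contact force between tin_b and hair_clip below 0.1 N and distance of each of tin_a, tin_c from where it was at the start of the episode below 0.04 m and angle between each of tin_a, tin_c's own z axis and vertical below 0.1 rad and linear speed of each of tin_a, tin_c below 0.03 m/s and contact force between tin_a and shelf between 0.3 and 2.55 N and contact force between tin_c and shelf between 0.3 and 2.55 N) or (height (world z) of tin_c above 0.113 m and angle between tin_c's own z axis and vertical below 0.35 rad and linear speed of tin_c below 0.04 m/s and contact force between the fingers and tin_c above 1 N and contact force between tin_c and shelf below 0.1 N and contact force between each of tin_c, the fingers and tin_a below 0.1 N and contact force between each of tin_c, the fingers and tin_b below 0.1 N and contact force between tin_c and jar below 0.1 N and contact force between tin_c and denture_box below 0.1 N and contact force between tin_c and nail_brush below 0.1 N and contact force between tin_c and hair_clip below 0.1 N and distance of each of tin_a, tin_b from where it was at the start of the episode below 0.04 m and angle between each of tin_a, tin_b's own z axis and vertical below 0.1 rad and linear speed of each of tin_a, tin_b below 0.03 m/s and contact force between tin_a and shelf between 0.3 and 2.55 N and contact force between tin_b and shelf between 0.3 and 2.55 N))); the arm keeps its last pose, push and grip.
It fails at once if a bystander is shifted by more than 3 cm (distance of any of jar, denture_box, nail_brush, hair_clip from where it was at the start of the episode above 0.03 m).
It fails at once if a tin is tipped by more than 0.6 rad (angle between any of tin_a, tin_b, tin_c's own z axis and vertical above 0.6 rad).
It fails at once if a tin is dropped (falls free at more than 0.5 m/s) ((linear speed of tin_a above 0.5 m/s and contact force between the fingers and tin_a below 0.05 N) or (linear speed of tin_b above 0.5 m/s and contact force between the fingers and tin_b below 0.05 N) or (linear speed of tin_c above 0.5 m/s and contact force between the fingers and tin_c below 0.05 N)).
It also fails if it takes over 58 s, if anything falls off the work surface, if the arm or the gripper's body presses on something with over 40 N, if the wrist force passes 120 N, or if a joint passes its speed limit or range.

### The arm

A 7-joint arm with a two-finger parallel gripper is mounted at the origin on the work surface. World frame = base frame: x ahead of the robot, y to its left, z up, the work surface at z = 0. Lengths are in m, angles in degrees, forces in N, time in s.
With the tool pointing down it reaches from about 0.425 to 1.025 m from the base axis. Payload 3.6 kg.
Tool frame: the origin (TCP) lies midway between the tips of the shut fingers; the grasp point (between the pads) lies 19 mm behind it (ctrl.grip_point_offset is the distance from the TCP to the grasp point, in m); z points along the fingers, y is the line along which they close (so a half turn about z gives the same grasp; the last joint's range is limited). The gripper opens to 85 mm and grips with 20 to 120 N. Pads are 22 mm wide; open, the fingers measure 114 mm over their backs; the gripper's body (76 mm by 85 mm) begins 54 mm behind the grasp point. The pads swing forward as they close: fully open they stand 13 mm farther back than shut.
Start: joints at [-77.55, 33.873, 2.773, 92.16, -1.908, 54.013, -1.931], TCP at [0.222, 0.69, 0.231] pointing down, gripper open.
Joint ranges: [-153.93, 153.93], [-27.13, 128.08], [-72.61, 78.16], [10.71, 143.7], [-87.88, 267.88], [4.46, 118.87], [-176.78, 176.78]. Speed limits (degrees/s): [147.25, 147.25, 180, 180, 180, 180, 180].

### API

Orientations are given as a 3x3 rotation matrix whose columns are the frame's x, y, z axes.
In Python, from rig import ctrl gives the robot as it stands. The module is installed in compiled form; this text tells all that it offers.
- The arm moves only by the tool move_arm, never from a script. Its argument "deltas" is a list that holds one entry, the list of rows, each a list of 7 numbers: the turn, a rotation vector about the tool's x, y, z in units of 10 degrees (1.0 is 10 degrees), then the shift along the tool's x, y, z in units of 25 mm (1.0 is 25 mm), then the closure, from 0 (fully open) to 1 (shut). In form: [[[wx, wy, wz, x, y, z, claw], ...]]. A call has 1 to 10 rows; each row is the pose to reach, as a shift and turn from the pose commanded when the call began, along the tool's axes at that moment; what a row does not reach only later rows make up. A row lasts 1/8 s, in which the tool goes at most 62.5 mm and 10.7 degrees, less where a joint would pass 70% of its speed; a pose out of reach is approached as far as the arm can. A call with a gripper value outside its range is refused whole. The fingers move at their own pace and stop on an object; "grip_force" is the grip in N (left out, the last holds). Time passes only in rows, so rows that repeat a pose let the fingers close. It gives the time, the measured TCP pose, the force, the opening and the grip force at its end, in the units of the state.
- ctrl.sense(): the state, without advancing time (a new reading comes with each control period).
- ctrl.grab_frame(name): name is "side" or "top" or "wrist"; returns the picture (480x640x3 uint8, red, green, blue); there is no depth.
- ctrl.camera_model(name): a dict with "vfov" (degrees; the focal length in pixels is half the picture's height over the tangent of half this angle, whatever the lens; pixels are square), "cx", "cy" (the principal point, pixels), "rvec" (rotation vector, rad) and "tvec" (3), from world to camera coordinates, as OpenCV has them; the wrist camera has in their place "hand_eye" (4x4, takes a point from camera to tool coordinates, whose origin is the TCP and whose axes are the flange's). Camera axes: x right, y down, z forward; pixel columns grow to the right and rows downward; lengths in m; the calibration is good to about 2 mm. A picture is of the moment at which its call begins: read the wrist's pose just before it. camera_model takes no time and is no camera call.
- ctrl.finish_job(): hands the job in; it is judged then, once.
Trained networks look in the newest picture that a camera, given by its name, has taken for a name from the list of things; names that differ only in an ending like _2 or _b are one class to them, and where a whole thing is asked for, a point or a joint stands for the part that bears it (a point fixed in the world has none). Each returns a list of dicts, best first, with "conf" (0 to 1); they miss things now and then, are a little off and sometimes report something else, mostly with a low value. They report only what shows in the picture. A call takes as long as a camera call. They do not tell look-alikes from the thing itself.
- ctrl.outline_of(camera, name): "pixels" (480x640 bool, what is visible of it) and "location" ([column, row] in pixels, amid what is visible of it).
The state is a dict: "time": time; "q": joint angles; "qvel": joint speeds; "effort": joint torques, N m; "tool_pos": TCP position; "ee_rot": TCP orientation; "wrist_force": force on the tool from outside, world axes, zero at the start; "moment": the same for the moment, N m; "gripper_width": opening from 0.0 (shut) to 1.0 (fully open); "gripper_force": force on a finger pad.
Only numpy, scipy, OpenCV 4.12 (cv2) and the standard library are available. Lean on these libraries where they do the work, as an engineer would, in place of code of your own. Each camera call takes 0.05 s, during which the arm holds its last target. There are 200 camera calls.

## Working session

There is one attempt and no reset: what is moved stays moved. The work goes in short steps, Python scripts to look and compute and a tool call to move; the robot and the scene stay as the last step left them, time stands still between calls to the robot, and variables do not carry over. Pictures are saved under pics/ and viewed, at most 10 in all, crops included, and the job is handed in when it is done.

Besides the shell and the picture viewer there is one more tool, called as name(argument=value, ...) on one line, values as JSON. move_arm: Moves the arm, as the interface text tells. Its arguments: {"type":"object","properties":{"deltas":{"type":"array","items":{"type":"array","items":{"type":"array","items":{"type":"number"}}}},"grip_force":{"type":"number"}},"required":["deltas"]}

```bash
mkdir -p pics; cat > h.py <<'E'
import numpy as np, cv2
from rig import ctrl
def save(cam,name):
    im=ctrl.grab_frame(cam); cv2.imwrite('pics/'+name,im[:,:,::-1]); return im
def fixed(cam):
    m=ctrl.camera_model(cam); f=240/np.tan(np.radians(m['vfov'])/2)
    R=cv2.Rodrigues(np.array(m['rvec'],float))[0]; t=np.array(m['tvec'],float)
    return f,m['cx'],m['cy'],R.T,-R.T@t
def ray(cam,px,z):
    f,cx,cy,Rw,c=fixed(cam); d=Rw@np.array([(px[0]-cx)/f,(px[1]-cy)/f,1]); return c+d*(z-c[2])/d[2]
def proj(cam,p):
    f,cx,cy,Rw,c=fixed(cam); v=Rw.T@(np.array(p)-c); return [round(f*v[0]/v[2]+cx,1),round(f*v[1]/v[2]+cy,1)]
def rows(p):  # tool shift in units to get to world p
    s=ctrl.sense(); R=np.array(s['ee_rot']); return np.round(R.T@(np.array(p)-s['tool_pos'])/.025,2)
E
python3 - <<'E'
from h import *
s=ctrl.sense(); print(s)
save('top','top0.png');save('side','side0.png')
print(ctrl.camera_model('top'),ctrl.camera_model('side'))
for n in ['tin_a','jar','nail_brush','hair_clip','denture_box','shelf','door']:
    for d in ctrl.outline_of('top',n):
        ys,xs=np.where(d['pixels']); print(n,round(d['conf'],2),np.round(d['location'],1),len(xs),xs.min() if len(xs) else 0,xs.max(),ys.min(),ys.max())
E
```

```text
{'time': 0.0, 'q': array([-77.54913506,  33.92579987,   2.76710425,  92.23862613,
        -1.9077711 ,  54.01373738,  -1.9311204 ]), 'qvel': array([-0.14685311,  0.0627038 , -0.03721173, -0.04582238,  0.00159422,
       -0.01457996, -0.08577746]), 'effort': array([-9.50460453e-04, -5.48675644e+01,  1.54600617e+00, -1.98121244e+01,
        9.35415766e-03,  8.57790001e-03, -6.57412556e-06]), 'tool_pos': array([0.22145675, 0.68944886, 0.23012544]), 'ee_rot': array([[-9.52111306e-01,  3.05751083e-01, -5.80557492e-04],
       [ 3.05751607e-01,  9.52108702e-01, -2.23059135e-03],
       [-1.29251881e-04, -2.30127763e-03, -9.99997344e-01]]), 'wrist_force': array([-0.18781801, -0.55178915,  0.04230004]), 'moment': array([-0.00079955,  0.02343906,  0.00232237]), 'gripper_force': 0.0, 'gripper_width': 0.99784536679481}
{'vfov': 57.567029781208475, 'cx': 316.31554678115083, 'cy': 235.30844678618, 'rvec': array([ 2.18457595, -2.14345573,  0.15815739]), 'tvec': array([0.00317197, 0.58594372, 0.71434891])} {'vfov': 45.76571494511946, 'cx': 315.586996591085, 'cy': 237.27292635948282, 'rvec': array([ 0.22184055, -2.7881633 ,  1.31700388]), 'tvec': array([0.56423553, 0.09097421, 1.27318913])}
tin_a 0.93 [222.  243.8] 1338 201 244 224 263
tin_a 0.91 [327.2 262.4] 1074 310 347 247 283
tin_a 0.84 [459.1 281.6] 1572 433 484 265 301
tin_a 0.78 [286.8 122.2] 1426 274 307 100 150
tin_a 0.26 [342.2 278.1] 63838 88 573 147 399
nail_brush 0.74 [271.7 280.3] 1321 258 288 250 308
nail_brush 0.36 [343.  278.3] 64487 88 573 147 399
hair_clip 0.77 [389.9 294.4] 294 383 394 273 312
denture_box 0.74 [513.1 304.6] 2193 490 537 279 333
denture_box 0.25 [461.4 283.7] 1513 434 484 265 300
shelf 0.61 [344.6 279.3] 64650 87 573 147 399
door 0.93 [225.8 326. ] 1558 109 328 302 350
```

View pics/top0.png

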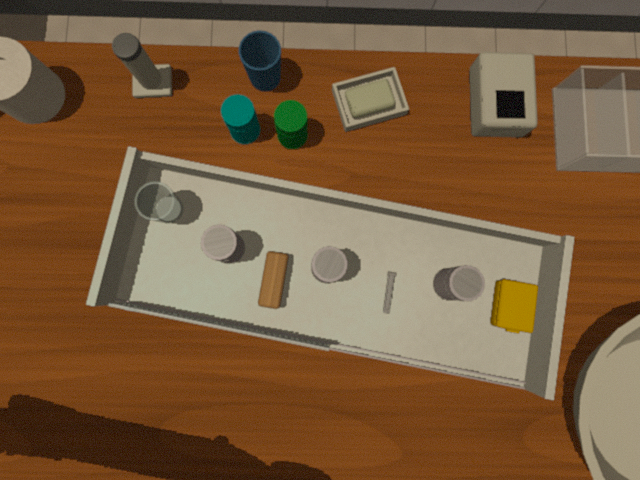

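View pics/side0.png

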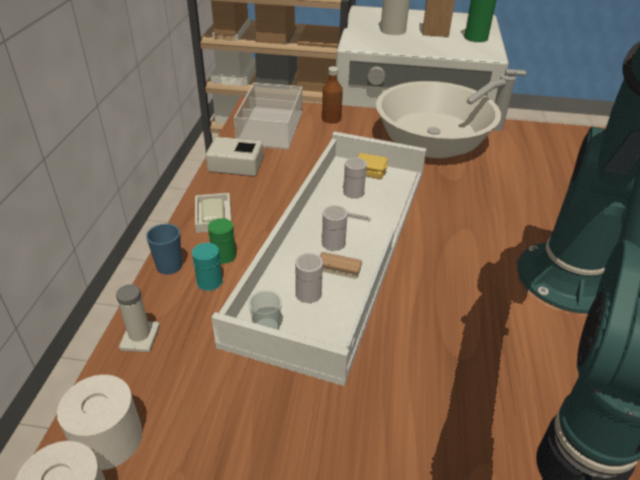

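The lids of the three grey tins are at about (219,243), (329,264) and (466,283) in the top view. The possible confusions are the turquoise cup (241,118), the green cup (291,122) and the blue cup (262,60), all behind the shelf, and the jar (157,202). I take the three plain metal cylinders standing on the shelf board.

```bash
python3 - <<'E'
from h import *
im=ctrl.grab_frame('top')
L=[ray('top',p,.108) for p in [(219,242.5),(329.5,264),(466,283)]]
for p in L: print(p.round(4))
d=[ray('top',p,.018) for p in [(271.7,280.3),(389.9,294.4),(513,304.6),(160,215)]]
for p in d: print(p.round(4))
# rim outer corners (far rim top z=.073), ends at .088
a,b=ray('top',(133,150),.088),ray('top',(573,238),.088); v=a-b; print('shelf yaw',np.degrees(np.arctan2(-v[0],v[1])),np.hypot(*v[:2]))
out=im.copy()
for p in L:
    for z in(.108,.018):
        pts=np.array([proj('top',[p[0]+.028*np.cos(t),p[1]+.028*np.sin(t),z]) for t in np.linspace(0,6.28,40)])
        cv2.polylines(out,[pts.round().astype(int)],True,(255,0,0),1)
cv2.imwrite('pics/crop0.png',cv2.resize(out[190:330,180:510],None,fx=2.4,fy=2.4)[:,:,::-1])
print(rows([L[0][0],L[0][1],.23]))
E
```

```text
[0.5624 0.1659 0.108 ]
[ 0.5324 -0.0056  0.108 ]
[ 0.5071 -0.2172  0.108 ]
[0.5078 0.0901 0.018 ]
[ 0.4872 -0.116   0.018 ]
[ 0.4733 -0.3315  0.018 ]
[0.6188 0.2902 0.018 ]
shelf yaw -10.278211606036418 0.7293461202891374
[-19.39 -15.8    0.05]
```

View pics/crop0.png

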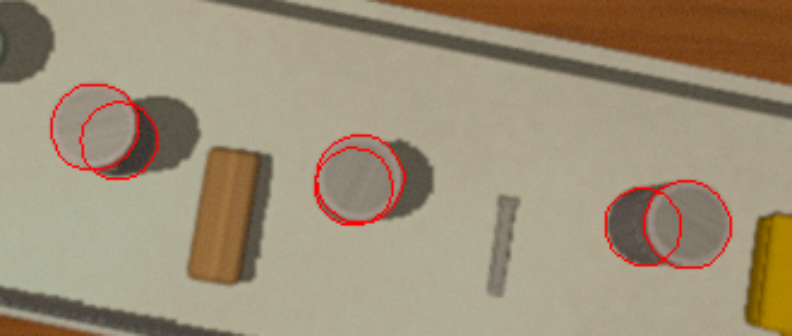

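The crop shows the predicted circles sitting on the three plain grey tins, within about 3 mm. Moving above the left tin.

move_arm(deltas=[[[0,0,2,-5,-4,0,0],[0,0,4,-10,-8,0,0],[0,0,6,-15,-12,0,0],[0,0,8.2,-19.4,-15.8,0,0],[0,0,8.2,-19.4,-15.8,0,0],[0,0,8.2,-19.4,-15.8,0,0],[0,0,8.2,-19.4,-15.8,0,0],[0,0,8.2,-19.4,-15.8,0,0],[0,0,8.2,-19.4,-15.8,0,0],[0,0,8.2,-19.4,-15.8,0,0]]], grip_force=40)

```text
time: 1.75
tool_pos: [0.5635, 0.165, 0.2317]
ee_rot: [[0.17, 0.986, 0.001], [0.986, -0.17, 0.001], [0.001, 0.001, -1.0]]
wrist_force: [0.7, 1.0, 0.2]
gripper_width: 0.998
gripper_force: 0.0
```

```bash
cat >> h.py <<'E'
def wristpx(p,s):
    m=ctrl.camera_model('wrist'); f=240/np.tan(np.radians(m['vfov'])/2); T=np.array(m['hand_eye'])
    t=np.array(s['ee_rot']).T@(np.array(p)-s['tool_pos']); v=T[:3,:3].T@(t-T[:3,3]); return [f*v[0]/v[2]+m['cx'],f*v[1]/v[2]+m['cy']]
def wray(px,z,s):
    m=ctrl.camera_model('wrist'); f=240/np.tan(np.radians(m['vfov'])/2); T=np.array(m['hand_eye']); R=np.array(s['ee_rot'])
    c=R@T[:3,3]+s['tool_pos']; d=R@T[:3,:3]@np.array([(px[0]-m['cx'])/f,(px[1]-m['cy'])/f,1]); return c+d*(z-c[2])/d[2]
E
python3 - <<'E'
from h import *
s=ctrl.sense(); print(s['wrist_force'],s['tool_pos'])
im=ctrl.grab_frame('wrist')
pts=np.array([wristpx([.5624+.028*np.cos(t),.1659+.028*np.sin(t),.108],s) for t in np.linspace(0,6.28,40)])
cv2.polylines(im,[pts.round().astype(int)],True,(255,0,0),1)
cv2.imwrite('pics/w0.png',im[:,:,::-1])
E
```

```text
[0.73247167 0.96358109 0.21245211] [0.56352244 0.16501327 0.23167413]
```

View pics/w0.png

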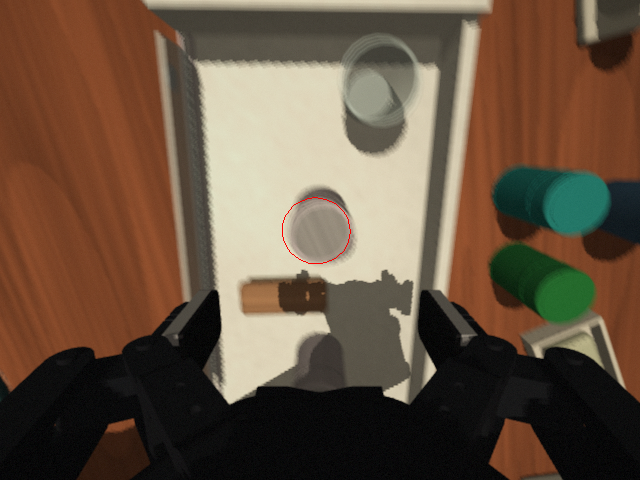

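The wrist view shows the left tin's lid at (319,230), about 3 px from the predicted circle. The fingers clear the jar (380,80) and the brush (283,296). Descending.

move_arm(deltas=[[[0,0,0,0,0,2,0],[0,0,0,0,0,4,0],[0,0,0,0,0,5.5,0],[0,0,0,0,0,6.6,0],[0,0,0,0,0,7.2,0],[0,0,0,0,0,7.2,0],[0,0,0,0,0,7.2,0]]])

```text
time: 2.68
tool_pos: [0.5633, 0.1666, 0.0524]
ee_rot: [[0.17, 0.985, 0.002], [0.985, -0.17, 0.001], [0.001, 0.002, -1.0]]
wrist_force: [-0.0, 0.4, 0.3]
gripper_width: 1.004
gripper_force: 0.0
```

move_arm(deltas=[[[0,0,0,0,0,0,1],[0,0,0,0,0,0,1],[0,0,0,0,0,0,1],[0,0,0,0,0,0,1],[0,0,0,0,0,0,1],[0,0,0,0,0,0,1],[0,0,0,0,0,0,1],[0,0,0,0,0,0,1]]])

```text
time: 3.68
tool_pos: [0.5628, 0.1666, 0.0525]
ee_rot: [[0.17, 0.985, 0.001], [0.985, -0.17, 0.001], [0.001, 0.001, -1.0]]
wrist_force: [-1.8, 0.2, 5.1]
gripper_width: 0.644
gripper_force: 38.3
```

move_arm(deltas=[[[0,0,0,0,0,-0.4,1],[0,0,0,0,0,-0.8,1],[0,0,0,0,0,-1.2,1],[0,0,0,0,0,-1.6,1],[0,0,0,0,0,-2,1],[0,0,0,0,0,-2,1],[0,0,0,0,0,-2,1],[0,0,0,0,0,-2,1],[0,0,0,0,0,-2,1]]])

```text
time: 4.8
tool_pos: [0.5622, 0.1662, 0.1009]
ee_rot: [[0.17, 0.985, -0.001], [0.985, -0.17, -0.0], [-0.0, -0.001, -1.0]]
wrist_force: [0.0, -0.5, -0.9]
gripper_width: 0.647
gripper_force: 39.1
```

```bash
cat > f.py <<'E'
from h import *
F=[];
for i in range(12):
    ctrl.grab_frame('wrist'); s=ctrl.sense(); F.append(np.r_[s['wrist_force'],s['effort'][[1,3]]])
F=np.array(F); print(F.mean(0).round(3),F.std(0).round(3),s['gripper_width'],s['tool_pos'])
E
python3 f.py
```

```text
[ 3.0000e-03 -4.3000e-02 -1.3720e+00 -4.7539e+01 -1.2194e+01] [0.51  0.499 0.372 0.014 0.008] 0.6478040291862882 [0.56240677 0.16629308 0.10131345]
```

About 0.14 kg, so it's light. Setting it back.

move_arm(deltas=[[[0,0,0,0,0,0.5,1],[0,0,0,0,0,1,1],[0,0,0,0,0,1.5,1],[0,0,0,0,0,1.8,1],[0,0,0,0,0,1.95,1],[0,0,0,0,0,1.98,1],[0,0,0,0,0,1.98,1],[0,0,0,0,0,1.98,1]]])

```text
time: 6.4
tool_pos: [0.5619, 0.1661, 0.0525]
ee_rot: [[0.171, 0.985, -0.001], [0.985, -0.171, 0.0], [0.0, -0.001, -1.0]]
wrist_force: [-2.4, -0.5, 5.5]
gripper_width: 0.644
gripper_force: 39.7
```

move_arm(deltas=[[[0,0,0,0,0,0,0.6],[0,0,0,0,0,0,0.3],[0,0,0,0,0,0,0],[0,0,0,0,0,0,0],[0,0,0,0,0,0,0],[0,0,0,0,0,0,0]]])

```text
time: 7.15
tool_pos: [0.5624, 0.1663, 0.0518]
ee_rot: [[0.17, 0.985, 0.0], [0.985, -0.17, -0.0], [-0.0, 0.0, -1.0]]
wrist_force: [-0.1, 0.2, 0.8]
gripper_width: 1.005
gripper_force: 0.0
```

move_arm(deltas=[[[0,0,0,0,0,-1,0],[0,0,0,0,0,-2.5,0],[0,0,0,0,0,-4.5,0],[0,0,0,0,0,-6.5,0],[0,0,0,0,0,-7.2,0],[0,0,0,0,0,-7.2,0]]])

```text
time: 7.9
tool_pos: [0.5629, 0.1665, 0.2327]
ee_rot: [[0.17, 0.985, 0.002], [0.985, -0.17, 0.001], [0.001, 0.002, -1.0]]
wrist_force: [-0.0, 0.7, -1.2]
gripper_width: 1.001
gripper_force: 0.0
```

```bash
python3 - <<'E'
from h import *
print(ctrl.sense()['gripper_width'],rows([.5324,-.0056,.2325]))
E
```

```text
1.0007863519612616 [-6.99 -0.03 -0.  ]
```

move_arm(deltas=[[[0,0,0,-1.5,0,0,0],[0,0,0,-3.5,0,0,0],[0,0,0,-5.5,0,0,0],[0,0,0,-7,0,0,0],[0,0,0,-7,0,0,0],[0,0,0,-7,0,0,0],[0,0,0,-7,0,0,0]]])

```text
time: 8.78
tool_pos: [0.5325, -0.0044, 0.231]
ee_rot: [[0.168, 0.986, -0.001], [0.986, -0.168, 0.0], [0.0, -0.001, -1.0]]
wrist_force: [-0.8, 0.2, -0.7]
gripper_width: 0.998
gripper_force: 0.0
```

```bash
cat > w.py <<'E'
import sys
from h import *
s=ctrl.sense(); print(s['tool_pos']); ctrl.grab_frame('wrist')
for d in ctrl.outline_of('wrist','tin_a'):
    ys,xs=np.where(d['pixels']); 
    if len(xs)>300: print(round(d['conf'],2),d['location'],len(xs),xs.min(),xs.max(),ys.min(),ys.max(),wray(d['location'],.108,s).round(4))
print('pred px',np.round(wristpx([float(a) for a in sys.argv[1:3]]+[.108],s),1))
F=[]
for i in range(8): ctrl.grab_frame('top'); F.append(ctrl.sense()['wrist_force'])
print('empty',np.mean(F,0))
E
python3 w.py .5324 -.0056
```

```text
[ 0.53252427 -0.00435626  0.23095452]
0.88 [561.9, 13.4] 3433 519 639 0 44 [0.7266 0.1221 0.108 ]
0.78 [320.8, 225.4] 4083 286 353 187 264 [0.5361 0.0008 0.108 ]
0.76 [327.2, 376.0] 1067 307 350 362 391 [ 0.518  -0.1427  0.108 ]
0.74 [582.3, 99.2] 7637 512 639 58 136 [0.7429 0.0631 0.108 ]
0.65 [321.1, 27.0] 3753 281 358 0 63 [0.5601 0.142  0.108 ]
pred px [317.7 233.6]
empty [ 0.13492395 -0.08699916  0.04600098]
```

move_arm(deltas=[[[0,0,0,0.05,0.08,2,0],[0,0,0,0.05,0.08,4,0],[0,0,0,0.05,0.08,5.5,0],[0,0,0,0.05,0.08,6.6,0],[0,0,0,0.05,0.08,7.2,0],[0,0,0,0.05,0.08,7.2,0],[0,0,0,0.05,0.08,7.2,0]]])

```text
time: 10.15
tool_pos: [0.5356, -0.0053, 0.0527]
ee_rot: [[0.17, 0.985, 0.002], [0.985, -0.17, -0.0], [0.0, 0.002, -1.0]]
wrist_force: [0.1, 0.5, -0.3]
gripper_width: 0.997
gripper_force: 0.0
```

move_arm(deltas=[[[0,0,0,0,0,0,1],[0,0,0,0,0,0,1],[0,0,0,0,0,0,1],[0,0,0,0,0,0,1],[0,0,0,0,0,0,1],[0,0,0,0,0,0,1],[0,0,0,0,0,0,1],[0,0,0,0,0,0,1]]])

```text
time: 11.15
tool_pos: [0.5342, -0.005, 0.0528]
ee_rot: [[0.17, 0.985, -0.0], [0.985, -0.17, 0.001], [0.001, -0.001, -1.0]]
wrist_force: [-2.5, 0.0, 6.3]
gripper_width: 0.643
gripper_force: 38.2
```

move_arm(deltas=[[[0,0,0,0,0,-0.4,1],[0,0,0,0,0,-0.8,1],[0,0,0,0,0,-1.2,1],[0,0,0,0,0,-1.6,1],[0,0,0,0,0,-2,1],[0,0,0,0,0,-2,1],[0,0,0,0,0,-2,1],[0,0,0,0,0,-2,1],[0,0,0,0,0,-2,1]]])

```text
time: 12.28
tool_pos: [0.5346, -0.0053, 0.1015]
ee_rot: [[0.17, 0.985, -0.001], [0.985, -0.17, -0.0], [-0.0, -0.001, -1.0]]
wrist_force: [0.7, 0.6, -3.1]
gripper_width: 0.646
gripper_force: 40.1
```

```bash
python3 f.py
```

```text
[  0.065   0.179  -3.546 -44.795 -11.201] [0.604 0.492 0.513 0.014 0.009] 0.6435141008149695 [ 0.53483136 -0.00524098  0.10184472]
```

About 0.36 kg, so this must be the heaviest. Setting it down to heft the right tin as required.

move_arm(deltas=[[[0,0,0,0,0,0.5,1],[0,0,0,0,0,1,1],[0,0,0,0,0,1.5,1],[0,0,0,0,0,1.8,1],[0,0,0,0,0,1.95,1],[0,0,0,0,0,1.98,1],[0,0,0,0,0,1.98,1],[0,0,0,0,0,1.98,1]]])

```text
time: 13.88
tool_pos: [0.5344, -0.0054, 0.0528]
ee_rot: [[0.171, 0.985, -0.0], [0.985, -0.171, 0.0], [0.0, -0.001, -1.0]]
wrist_force: [-3.1, -0.8, 6.4]
gripper_width: 0.647
gripper_force: 40.6
```

move_arm(deltas=[[[0,0,0,0,0,0,0.6],[0,0,0,0,0,0,0.3],[0,0,0,0,0,0,0],[0,0,0,0,0,0,0],[0,0,0,0,0,0,0],[0,0,0,0,0,0,0]]])

```text
time: 14.62
tool_pos: [0.5349, -0.0052, 0.0523]
ee_rot: [[0.17, 0.985, 0.0], [0.985, -0.17, -0.0], [-0.0, 0.0, -1.0]]
wrist_force: [0.2, -0.1, 0.4]
gripper_width: 1.002
gripper_force: 0.0
```

move_arm(deltas=[[[0,0,0,0,0,-1,0],[0,0,0,0,0,-2.5,0],[0,0,0,0,0,-4.5,0],[0,0,0,0,0,-6.5,0],[0,0,0,0,0,-7.2,0],[0,0,0,0,0,-7.2,0]]])

```text
time: 15.38
tool_pos: [0.5352, -0.005, 0.233]
ee_rot: [[0.17, 0.985, 0.002], [0.985, -0.17, 0.001], [0.001, 0.002, -1.0]]
wrist_force: [-0.5, 0.6, -0.7]
gripper_width: 0.998
gripper_force: 0.0
```

```bash
python3 - <<'E'
from h import *
print(ctrl.sense()['gripper_width'],rows([.5085,-.2165,.2325]))
E
```

```text
0.9979285645782554 [-8.52  0.38  0.01]
```

move_arm(deltas=[[[0,0,0,-2,0.1,0,0],[0,0,0,-4,0.2,0,0],[0,0,0,-6,0.3,0,0],[0,0,0,-7.8,0.4,0,0],[0,0,0,-8.5,0.4,0,0],[0,0,0,-8.5,0.4,0,0],[0,0,0,-8.5,0.4,0,0]]])

```text
time: 16.25
tool_pos: [0.5086, -0.2139, 0.2313]
ee_rot: [[0.168, 0.986, -0.002], [0.986, -0.168, 0.002], [0.002, -0.002, -1.0]]
wrist_force: [0.4, -0.1, 1.3]
gripper_width: 0.999
gripper_force: 0.0
```

```bash
python3 w.py .5085 -.2165; python3 -c "
from h import *
save('wrist','w2.png')"
```

```text
[ 0.50857307 -0.21394031  0.23130545]
0.89 [320.0, 227.2] 3982 286 351 191 268 [ 0.5112 -0.21    0.108 ]
0.86 [311.2, 7.9] 942 281 337 0 21 [ 0.5313 -0.0545  0.108 ]
pred px [318.1 235.2]
empty [-0.01075813 -0.23609082 -0.14250567]
```

View pics/w2.png

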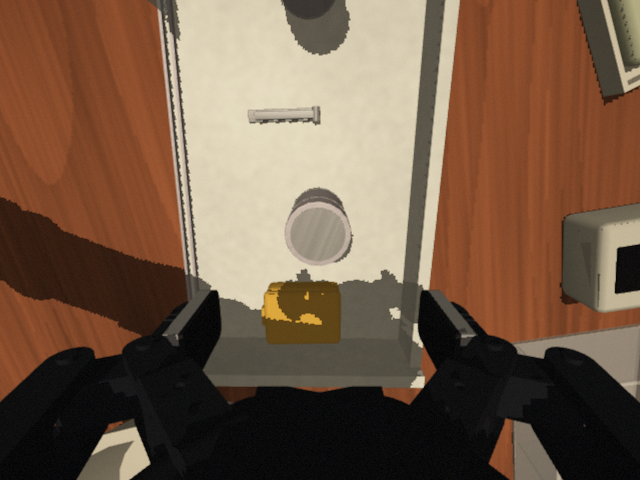

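The right tin's lid is centred at (319,234), matching the prediction, and the clip (285,115) and denture box (302,312) stay clear. Descending.

move_arm(deltas=[[[0,0,0,0,0.02,2,0],[0,0,0,0,0.02,4,0],[0,0,0,0,0.02,5.5,0],[0,0,0,0,0.02,6.6,0],[0,0,0,0,0.02,7.2,0],[0,0,0,0,0.02,7.2,0],[0,0,0,0,0.02,7.2,0]]])

```text
time: 17.68
tool_pos: [0.5097, -0.2169, 0.0532]
ee_rot: [[0.17, 0.985, 0.002], [0.985, -0.17, -0.001], [-0.0, 0.002, -1.0]]
wrist_force: [-0.6, -0.2, -0.2]
gripper_width: 1.0
gripper_force: 0.0
```

move_arm(deltas=[[[0,0,0,0,0,0,1],[0,0,0,0,0,0,1],[0,0,0,0,0,0,1],[0,0,0,0,0,0,1],[0,0,0,0,0,0,1],[0,0,0,0,0,0,1],[0,0,0,0,0,0,1],[0,0,0,0,0,0,1]]])

```text
time: 18.68
tool_pos: [0.5092, -0.2164, 0.0534]
ee_rot: [[0.17, 0.985, 0.001], [0.985, -0.17, 0.0], [0.0, 0.001, -1.0]]
wrist_force: [-1.1, 0.6, 6.2]
gripper_width: 0.648
gripper_force: 36.3
```

move_arm(deltas=[[[0,0,0,0,0,-0.4,1],[0,0,0,0,0,-0.8,1],[0,0,0,0,0,-1.2,1],[0,0,0,0,0,-1.6,1],[0,0,0,0,0,-2,1],[0,0,0,0,0,-2,1],[0,0,0,0,0,-2,1],[0,0,0,0,0,-2,1],[0,0,0,0,0,-2,1]]])

```text
time: 19.8
tool_pos: [0.5087, -0.2164, 0.102]
ee_rot: [[0.17, 0.985, -0.001], [0.985, -0.17, 0.0], [0.0, -0.001, -1.0]]
wrist_force: [1.0, 0.6, -0.5]
gripper_width: 0.646
gripper_force: 36.2
```

```bash
python3 f.py
```

```text
[ -0.166   0.224  -0.86  -44.558 -11.108] [0.395 0.344 0.301 0.014 0.008] 0.6507312617383597 [ 0.50892965 -0.21644205  0.1023176 ]
```

The right tin is about 0.09 kg, so the middle one is the heaviest. Setting this back and returning.

move_arm(deltas=[[[0,0,0,0,0,0.5,1],[0,0,0,0,0,1,1],[0,0,0,0,0,1.5,1],[0,0,0,0,0,1.8,1],[0,0,0,0,0,1.95,1],[0,0,0,0,0,1.98,1],[0,0,0,0,0,1.98,1],[0,0,0,0,0,1.98,1]]])

```text
time: 21.4
tool_pos: [0.5084, -0.2165, 0.0534]
ee_rot: [[0.171, 0.985, -0.0], [0.985, -0.171, 0.001], [0.001, -0.001, -1.0]]
wrist_force: [-2.8, 0.1, 4.7]
gripper_width: 0.649
gripper_force: 36.7
```

move_arm(deltas=[[[0,0,0,0,0,0,0.6],[0,0,0,0,0,0,0.3],[0,0,0,0,0,0,0],[0,0,0,0,0,0,0],[0,0,0,0,0,0,0],[0,0,0,0,0,0,0]]])

```text
time: 22.15
tool_pos: [0.509, -0.2164, 0.0528]
ee_rot: [[0.17, 0.985, -0.0], [0.985, -0.17, -0.0], [-0.0, -0.0, -1.0]]
wrist_force: [-0.3, -0.3, -0.8]
gripper_width: 0.999
gripper_force: 0.0
```

move_arm(deltas=[[[0,0,0,0,0,-1,0],[0,0,0,0,0,-2.5,0],[0,0,0,0,0,-4.5,0],[0,0,0,0,0,-6.5,0],[0,0,0,0,0,-7.2,0],[0,0,0,0,0,-7.2,0]]])

```text
time: 22.9
tool_pos: [0.5094, -0.2164, 0.2335]
ee_rot: [[0.17, 0.985, 0.002], [0.985, -0.17, -0.0], [0.0, 0.002, -1.0]]
wrist_force: [-0.6, 0.3, -1.0]
gripper_width: 1.003
gripper_force: 0.0
```

```bash
python3 - <<'E'
from h import *
print(ctrl.sense()['gripper_width'],rows([.5346,-.005,.2325]))
E
```

```text
1.0030744370519697 [ 8.51 -0.45  0.04]
```

move_arm(deltas=[[[0,0,0,2,-0.1,0,0],[0,0,0,4,-0.2,0,0],[0,0,0,6,-0.3,0,0],[0,0,0,7.8,-0.4,0,0],[0,0,0,8.5,-0.43,0,0],[0,0,0,8.5,-0.43,0,0],[0,0,0,8.5,-0.43,0,0],[0,0,0,8.5,-0.43,0,0]]])

```text
time: 23.9
tool_pos: [0.5342, -0.0074, 0.2328]
ee_rot: [[0.174, 0.985, -0.0], [0.985, -0.174, -0.001], [-0.001, -0.0, -1.0]]
wrist_force: [0.7, 0.1, -0.1]
gripper_width: 0.999
gripper_force: 0.0
```

```bash
python3 w.py .5346 -.005
```

```text
[ 0.53421875 -0.00740636  0.23277461]
0.93 [554.7, 12.3] 2814 514 626 0 39 [0.7256 0.1197 0.108 ]
0.83 [318.0, 23.3] 3482 278 352 0 60 [0.5612 0.1418 0.108 ]
0.82 [576.9, 93.4] 7735 509 639 53 132 [0.7426 0.0633 0.108 ]
0.69 [320.0, 175.2] 92507 147 475 0 404 [0.5443 0.0375 0.108 ]
0.64 [327.6, 372.2] 1228 306 350 359 392 [ 0.5198 -0.1432  0.108 ]
0.59 [319.7, 226.6] 4045 286 353 184 261 [ 0.5369 -0.0037  0.108 ]
pred px [317.3 228.6]
empty [-0.3536359 -0.0004827  0.0275418]
```

move_arm(deltas=[[[0,0,0,0,0.03,2,0],[0,0,0,0,0.03,4,0],[0,0,0,0,0.03,5.5,0],[0,0,0,0,0.03,6.6,0],[0,0,0,0,0.03,7.2,0],[0,0,0,0,0.03,7.2,0],[0,0,0,0,0.03,7.2,0]]])

```text
time: 25.28
tool_pos: [0.5361, -0.0054, 0.0537]
ee_rot: [[0.17, 0.985, 0.002], [0.985, -0.17, -0.0], [0.0, 0.002, -1.0]]
wrist_force: [0.6, -0.7, -1.0]
gripper_width: 0.997
gripper_force: 0.0
```

move_arm(deltas=[[[0,0,0,0,0,0,1],[0,0,0,0,0,0,1],[0,0,0,0,0,0,1],[0,0,0,0,0,0,1],[0,0,0,0,0,0,1],[0,0,0,0,0,0,1],[0,0,0,0,0,0,1],[0,0,0,0,0,0,1]]])

```text
time: 26.28
tool_pos: [0.5354, -0.0051, 0.0538]
ee_rot: [[0.17, 0.985, 0.001], [0.985, -0.17, 0.001], [0.001, 0.0, -1.0]]
wrist_force: [-1.1, 0.3, 4.9]
gripper_width: 0.648
gripper_force: 40.4
```

move_arm(deltas=[[[0,0,0,0,0,-0.5,1],[0,0,0,0,0,-1.2,1],[0,0,0,0,0,-2,1],[0,0,0,0,0,-2.8,1],[0,0,0,0,0,-3.6,1],[0,0,0,0,0,-4.4,1],[0,0,0,0,0,-5,1],[0,0,0,0,0,-5.2,1],[0,0,0,0,0,-5.2,1],[0,0,0,0,0,-5.2,1]]])

```text
time: 27.52
tool_pos: [0.5347, -0.0052, 0.1822]
ee_rot: [[0.17, 0.985, -0.002], [0.985, -0.17, -0.0], [-0.0, -0.001, -1.0]]
wrist_force: [-0.3, -0.1, -3.2]
gripper_width: 0.649
gripper_force: 42.3
```

move_arm(deltas=[[[0,0,0,0,0,0,1],[0,0,0,0,0,0,1],[0,0,0,0,0,0,1],[0,0,0,0,0,0,1],[0,0,0,0,0,0,1],[0,0,0,0,0,0,1]]])

```text
time: 28.28
tool_pos: [0.5353, -0.0053, 0.1828]
ee_rot: [[0.17, 0.985, 0.0], [0.985, -0.17, 0.0], [0.0, 0.0, -1.0]]
wrist_force: [0.0, -0.3, -4.0]
gripper_width: 0.644
gripper_force: 42.3
```

```bash
python3 f.py; python3 -c "
from h import *
save('side','end.png')"
```

```text
[ 2.7000e-02  4.4000e-02 -3.7540e+00 -4.0454e+01 -1.5169e+01] [0.49  0.311 0.627 0.004 0.   ] 0.6462479090622103 [ 0.53530885 -0.00531759  0.18281172]
```

View pics/end.png

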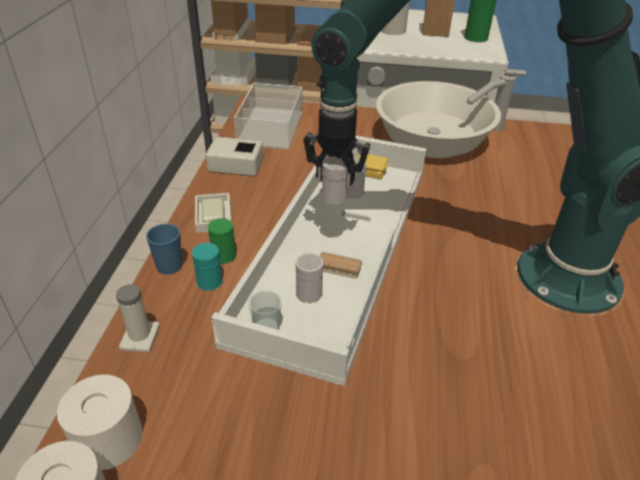

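The side view shows the middle tin held upright at (334,180), about 129 mm above the board. The left tin stands at (309,278) and the right one at (355,178), with the bystanders where they were.

```bash
python3 -c "
from rig import ctrl
print(ctrl.finish_job())"
```

```text
the job is handed in; nothing more can be done
None
```

I hefted all three tins from left to right: they weigh about 0.14, 0.37 and 0.09 kg. The left and right ones are back on the shelf, and I handed the job in holding the middle one, the heaviest, upright about 13 cm above the board; the hand-in returned no verdict.

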